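# Hang the slide basket behind the rail lip and push the drip tray up under it

## Robot

A 6-joint arm with a two-finger parallel gripper is mounted at the origin on the work surface. World frame = base frame: x ahead of the robot, y to its left, z up, the work surface at z = 0. Lengths are in mm, angles in rad, forces in N, time in s.
With the tool pointing down it reaches from about 275 to 850 mm from the base axis. Payload 19 kg.
Tool frame: the origin (TCP) lies at the very end of the fingers, on their centre line; the grasp point (between the pads) lies 19 mm behind it; z points along the fingers, x is the direction in which the jaws open and shut, and the axes are right-handed (so a half turn about z gives the same grasp; the last joint's range is limited). The gripper opens to 85 mm and grips with 20 to 120 N. Pads are 22 mm wide; open, the fingers measure 114 mm over their backs; the gripper's body (76 mm by 85 mm) begins 54 mm behind the grasp point. The pads swing forward as they close: fully open they stand 13 mm farther back than shut.
Start: joints at [-1.479, 0.15, 1.437, -0, 1.554, -0.134], TCP at [128.71, -560.378, 231.267] pointing down, gripper open.
Joint ranges: [-2.8, 2.8], [-0.68, 2.1], [0.12, 2.68], [-1.39, 4.53], [0.16, 2.79], [-2.81, 2.81]. Speed limits (rad/s): [1.89, 1.89, 2.22, 3.01, 3.01, 3.01].

## Interface

Orientations are given as a unit quaternion [w, x, y, z].
In Python, from bench import arm, eyes, ticket gives the robot as it stands. The module is installed in compiled form; this text tells all that it offers.
- The arm moves only by the shell command python3 -m inch 'ROWS' [FORCE]. ROWS is text: rows parted by semicolons, each of 5 numbers parted by spaces: the shift along the tool's x, y, z in m, then the turn about the tool's z in degrees, then the opening in per cent of the stroke, from 0 (shut) to 100 (fully open). A call has 1 to 8 rows; each row is the pose to reach, as a shift and turn from the pose commanded when the call began, along the tool's axes at that moment; what a row does not reach only later rows make up. A row lasts 1/12 s, in which the tool goes at most 41.7 mm and 7.16 degrees, less where a joint would pass 70% of its speed; a pose out of reach is approached as far as the arm can. A call with a gripper value outside its range is refused whole. The fingers move at their own pace and stop on an object; FORCE is the grip in N (left out, the last holds). Time passes only in rows, so rows that repeat a pose let the fingers close. It gives the time, the measured TCP pose, the force and the opening at its end, in the units of the state.
- arm.get_obs(): the state, without advancing time (a new reading comes with each control period).
- eyes.get_image(name): name is "scene" or "top" or "wrist"; returns a dict with "color" (480x640x3 uint8, red, green, blue), "vfov" (degrees; the focal length in pixels is half the picture's height over the tangent of half this angle, whatever the lens; pixels are square), "cx", "cy" (the principal point, pixels), "rvec" (rotation vector, rad) and "tvec" (3), from world to camera coordinates, as OpenCV has them. Camera axes: x right, y down, z forward; pixel columns grow to the right and rows downward; lengths in mm; the calibration is good to about 2 mm. A picture is of the moment at which its call begins. There is no depth.
- ticket.job_done(): hands the job in, once; it reports no verdict.
The state is a dict: "time": time; "qpos": joint angles; "dq": joint speeds; "tau": joint torques, N m; "position": TCP position; "ee_rot": TCP orientation; "contact_force": force on the tool from outside, world axes, zero at the start; "wrist_torque": the same for the moment, N m; "finger_gap": opening from 0.0 (shut) to 1.0 (fully open).
Only numpy, scipy, OpenCV 4.12 (cv2) and the standard library are available. Lean on these libraries where they do the work, as an engineer would, in place of code of your own. Each camera call takes 0.05 s, during which the arm holds its last target. There are 200 camera calls.

## Task

Hang the yellow slide basket on the overhead rail: lift its hook over the rail's lip from the robot's side, lower it in behind the lip, and find the seat just before the red stop, where the hook sinks fully home; let go of it. Then push the white drip tray up its ramp, without lifting it off, and leave it resting against the top stop, under the hanging basket. Do not shift the other things on the bench.

Things in the scene. Friction and masses are not known exactly. Their poses are not given: they have to be found in the camera images.
- basket: Loose yellow slide basket, steel C-hook, blue grip block; 184 mm tall, 0.24 to 0.39 kg, standing on the bench. Origin: underside, straight below tongue and grip. Basket x -20..+40, y +-45, 45 mm tall; front stem x -30..-22, y +-25, z 10..139 mm; from its top a bight (z 131..139 mm) runs to +x, ending in the tongue. The rail enters the 60 mm gap between rim and tongue tip. Hung, x points as the station's x.
- tongue (a point): Centre of the lower tip of the hook's tongue, 105 mm above the basket's underside. The tongue is 8 mm thick (basket x, -4..+4 mm), 40 mm wide (basket y) and hangs 26 mm below the bight.
- stem (a point): Middle of the hook's stem, level with the tongue's tip and 26 mm to its -x side. Hung, it is on the robot's side of the lip (station x below -15 mm).
- grip (a point): Point in the blue grip block, 165 mm above the basket's underside. The block is 12 mm thick (along basket x), 50 mm wide (along basket y), z 137 to 184 mm; pinch it from above across its thickness.
- station: Fixed station: overhead steel rail on two posts, a ramp under it. Origin on the bench below the rail's middle; x away from the robot (across the rail, up the ramp), y along the rail. The rail is a trough 480 mm long, open upward: walls 5 mm thick at x -13..-8 (the lip, robot side) and +8..+13 mm, both up to z 232; underside z 198 mm. Posts (18 mm thick) at y +-190 mm end below the rail.
- rail_mid (a point): Middle of the groove (16 mm wide), 210 mm above the bench. Runner floor at z 218 mm all along, save ONE seat: a gap 46 mm long in y with floor at z 210. A red stop, 22 mm long, fills the groove to the lip's top at the seat's +y end. Seat and stop shift together and are not measured: seat middle at y -45..+45 mm. Find it by eye, or move the tongue in the groove toward +y until it meets the stop.
- run_in (a point): In the groove on the runner's floor (218 mm above the bench), at station y -100 mm. Here the floor is always runner, never seat. Lip top is 14 mm above it. A 40 mm tongue meeting the red stop is over the seat, with 6 mm of play away from the stop.
- ramp_stop (a point): On the ramp's deck, middle of the face of the black top stop (18 mm high), at station x +53, z +41 mm. Axes as the station's. The blue deck rises 6 degrees toward station +x, 315 mm of it below the stop, between grey side guides 12 mm high and 150 mm apart.
- tray: Loose white open drip tray, 160 (x, up the ramp) x 140 (y) x 35 mm tall, walls 5 mm, 0.2 to 0.43 kg, on the ramp between its guides, 60 to 80 mm short of the stop. Origin: centre of its underside. It stays by friction wherever it is left on the ramp.
- tray_far (a point): Middle of the tray's far lower edge: it meets ramp_stop.
- tray_near (a point): Middle of the tray's near wall (outer face, half its height), where to push. With the tray home it lies 108 mm in front of the rail's middle (station x -108 mm) and 42 mm above the bench.
- amber_bottle: Bystander, loose: amber glass bottle, red cap, 52 mm across, 120 mm tall. Origin: centre of its underside.
- beaker: Bystander, loose: glass beaker, 68 mm across, 90 mm tall. Origin: centre of its underside.
- calculator: Bystander, loose: black desk calculator 100 x 150 x 17 mm. Origin: centre of its underside.
- weight_case: Bystander, loose: open black case with balance weights, 90 x 130 mm, 82 mm tall at its raised lid. Origin: centre of its underside.
- wash_bottle: Bystander, loose: white plastic bottle, blue cap, 64 mm across, 170 mm tall. Origin: centre of its underside.
Things that resemble listed ones, but are neither listed nor needed, are in the scene too. Leave any orange look-alike of the tray alone.

How it is judged:
By the outcome, as a careful person would: the job done as asked, in the order asked, and still so for the second after the job is handed in, with the robot touching nothing.
It also fails if it takes over 67 s, if anything falls off the work surface, if the arm or the gripper's body presses on something with over 40 N, if the wrist force passes 120 N, or if a joint passes its speed limit or range.

## Working session

There is one attempt and no reset: what is moved stays moved. The work goes in short steps, Python scripts to look and compute and a shell command to move; the robot and the scene stay as the last step left them, time stands still between calls to the robot, and variables do not carry over. Pictures are saved under pics/ and viewed, about 8 in all and at most 12, crops included, and the job is handed in when it is done.

```bash
mkdir -p pics; cat > h.py <<'E'
import numpy as np, cv2
from bench import arm, eyes, ticket
from scipy.spatial.transform import Rotation as R
def cam(im):
    f=240/np.tan(np.radians(im["vfov"])/2)
    K=np.array([[f,0,im["cx"]],[0,f,im["cy"]],[0,0,1]])
    Rm=cv2.Rodrigues(np.array(im["rvec"],float))[0]; t=np.array(im["tvec"],float).ravel()
    return K,Rm,t
def snap(n,fn):
    im=eyes.get_image(n); cv2.imwrite(f"pics/{fn}.png",im["color"][:,:,::-1])
    K,Rm,t=cam(im); np.savez(f"pics/{fn}.npz",K=K,R=Rm,t=t); return im
def load(fn):
    d=np.load(f"pics/{fn}.npz"); return d["K"],d["R"],d["t"]
def ray(fn,uv):
    K,Rm,t=load(fn); d=Rm.T@np.linalg.inv(K)@np.array([*uv,1.]); return -Rm.T@t,d/np.linalg.norm(d)
def onz(fn,uv,z):
    o,d=ray(fn,uv); return o+d*(z-o[2])/d[2]
def tri(*a):
    A=np.zeros((3,3));b=np.zeros(3)
    for fn,uv in a:
        o,d=ray(fn,uv);P=np.eye(3)-np.outer(d,d);A+=P;b+=P@o
    p=np.linalg.solve(A,b)
    return p,[round(float(np.linalg.norm((np.eye(3)-np.outer(d,d))@(p-o))),1) for o,d in [ray(*x) for x in a]]
def proj(fn,p):
    K,Rm,t=load(fn); q=K@(Rm@np.array(p,float)+t); return q[:2]/q[2]
E
python3 - <<'E'
from h import *
for n in("scene","top","wrist"):
    im=snap(n,n+"0"); K,Rm,t=cam(im); print(n,-Rm.T@t,K[0,0],Rm[2])
o=arm.get_obs();print(o["ee_rot"],R.from_quat(np.roll(o["ee_rot"],-1)).as_matrix(),o["time"],o["contact_force"])
a=cv2.imread("pics/scene0.png")
E
```

```text
scene [1149.59711776 -672.63611106  872.00382273] 483.32096421694774 [-0.5745908   0.56060886 -0.59629114]
top [ 170.89677996  -43.49779822 1771.44498488] 562.1169321778965 [ 1.96816617e-01 -8.59082486e-04 -9.80439943e-01]
wrist [ 198.50345396 -544.8838074   373.17786194] 343.74558760975975 [-0.27726974 -0.06144694 -0.9588252 ]
[-3.33243299e-04  7.82271584e-01 -6.22937363e-01 -3.16477246e-04] [[ 2.23897884e-01 -9.74612606e-01 -7.99629089e-05]
 [-9.74612184e-01 -2.23897863e-01  9.15664529e-04]
 [-9.10321716e-04 -1.27082525e-04 -9.99999578e-01]] 0.15 [0.51231632 0.46021296 0.87848185]
```

View pics/scene0.png

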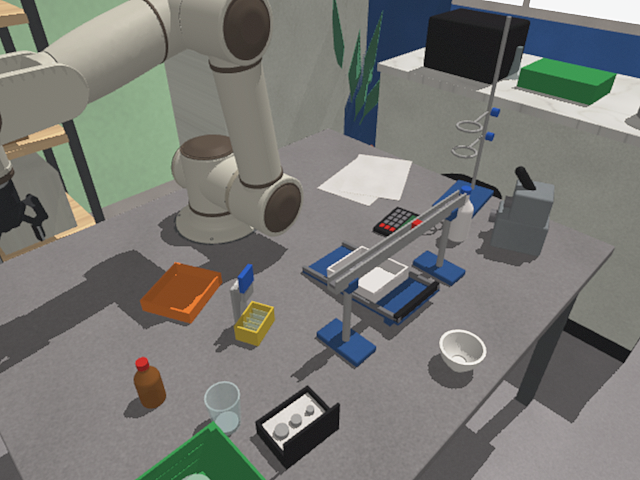

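View pics/top0.png

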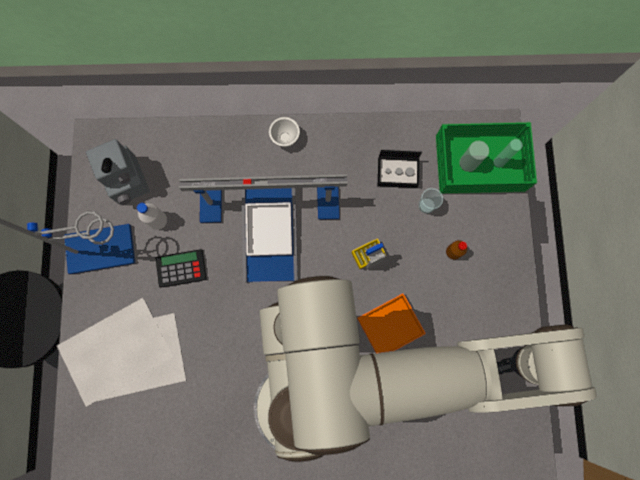

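The scene view shows the basket at (255,310) with its blue grip at (246,280), and the rail running (335,275)–(465,200) with the red stop at (416,224). In the top view the basket is at (370,252), the rail at v≈182 between u 180 and 347, the stop at (247,182) and the tray at (269,230). Next I'll enlarge those parts.

```bash
python3 - <<'E'
import cv2,numpy as np
s=cv2.imread("pics/scene0.png");t=cv2.imread("pics/top0.png")
c=lambda a,x,y,w,h,k:cv2.resize(a[y:y+h,x:x+w],None,fx=k,fy=k,interpolation=cv2.INTER_CUBIC)
o=np.zeros((600,800,3),np.uint8)
o[0:300,0:240]=c(s,220,255,80,100,3)       # scene basket: origin 220,255 k3
o[0:300,240:480]=c(t,345,225,48,60,5)      # top basket k5
o[0:300,480:800]=c(t,230,160,64,60,5)      # top rail stop
o[300:600,0:360]=c(s,320,190,180,150,2)    # scene station
o[300:600,360:800]=c(t,170,155,220,150,2)  # top station
cv2.imwrite("pics/c1.png",o)
E
```

```text
(no output)
```

View pics/c1.png

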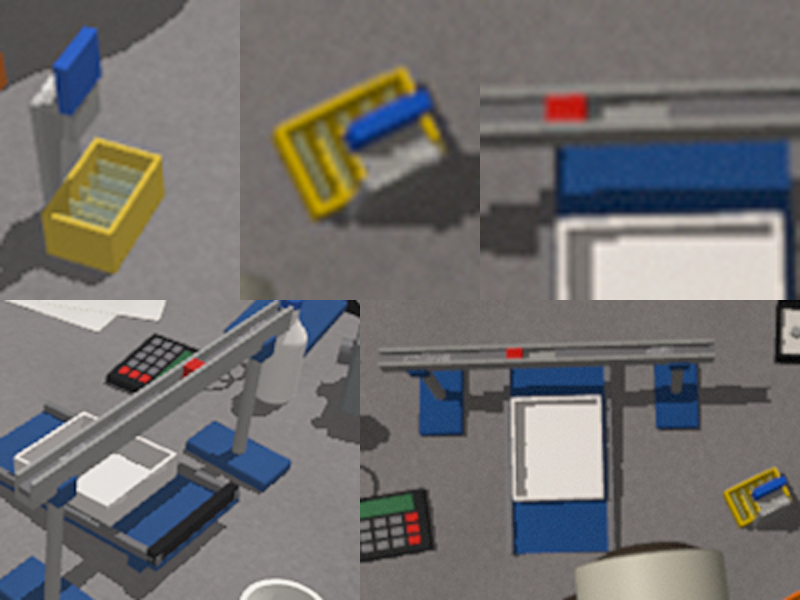

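The crop shows the grip top in the top view at about (375,248.6), with the basket's yaw about 26°, and the stop with a lighter seat strip just on its −y side. The tray is centred in the ramp, short of the stop.

```bash
cat > m.py <<'E'
from h import *
T=lambda x,y:(170+(x-360)/2,155+(y-300)/2)
S=lambda x,y:(320+x/2,190+(y-300)/2)
p=lambda n,a:print(n,np.round(a[0],1),a[1])
gs=(220+78/3,255+38/3); gt=(345+(391-240)/5,225+118/5)
p("grip top",tri(("top0",gt),("scene0",gs)))
for e in((352,140),(430,98)): print("grip end",onz("top0",(345+(e[0]-240)/5,225+e[1]/5),184))
for e in((275,130),(405,68),(315,215)): print("rim",onz("top0",(345+(e[0]-240)/5,225+e[1]/5),45))
p("stop",tri(("top0",(230+86/5,160+107/5)),("scene0",S(193,366))))
print("stop ends z232",onz("top0",(230+65/5,160+107/5),232),onz("top0",(230+107/5,160+107/5),232))
print("rail ends z232",onz("top0",T(380,353),232),onz("top0",T(713,350),232))
p("rail +y end",tri(("top0",T(380,353)),("scene0",S(290,308))))
for e in((512,397),(604,396),(512,500),(604,500)): print("tray rim z~65",onz("top0",T(*e),65))
for e in((513,553),(607,553)): print("ramp low",onz("top0",T(*e),13))
E
python3 m.py
```

```text
grip top [ 450.3 -220.8  186.9] [4.3, 4.3]
grip end [ 436.270011   -201.80970603  184.        ]
grip end [ 459.61228747 -247.60261215  184.        ]
rim [ 466.97769204 -168.00185962   45.        ]
rim [ 504.34100675 -250.76711133   45.        ]
rim [ 413.01042435 -190.75698479   45.        ]
stop [644.7 137.3 229.1] [0.6, 0.6]
stop ends z232 [643.56078276 148.4496026  232.        ] [642.9692486  124.50391485 232.        ]
rail ends z232 [647.70266748 328.12688087 232.        ] [ 640.42483719 -146.54329541  232.        ]
rail +y end [651.2 331.  227.6] [2.6, 2.6]
tray rim z~65 [622.5272272  159.81845859  65.        ]
tray rim z~65 [620.60640343  15.64088401  65.        ]
tray rim z~65 [458.95746535 159.87837728  65.        ]
tray rim z~65 [455.53669526  18.36067503  65.        ]
ramp low [383.34402964 164.53586008  13.        ]
ramp low [379.80321184  16.92504386  13.        ]
```

```bash
cat > go.py <<'E'
import sys
from h import *
# usage: go.py x y z [toolangle]: print shift in tool axes to reach it
o=arm.get_obs(); M=R.from_quat(np.roll(o["ee_rot"],-1)).as_matrix()
p=np.array(o["position"]); a=np.degrees(np.arctan2(M[1,0],M[0,0]))
print("t",round(o["time"],2),"pos",np.round(p,1),"ang",round(a,2),"F",np.round(o["contact_force"],1),"gap",round(o["finger_gap"],3))
if len(sys.argv)>3:
    w=np.array(sys.argv[1:4],float); print("shift m",np.round(M.T@(w-p)/1000,4), "turn",round(a-float(sys.argv[4]),1) if len(sys.argv)>4 else "")
E
python3 -m inch '-0.02 -0.03 -0.005 -7 100; -0.04 -0.06 -0.01 -14 100; -0.06 -0.09 -0.015 -21 100; -0.08 -0.12 -0.015 -28 100; -0.1 -0.15 -0.015 -35 100; -0.12 -0.18 -0.015 -42 100; -0.14 -0.21 -0.015 -49 100; -0.16 -0.24 -0.015 -56 100' 30
python3 go.py 448 -224 245 26
```

```text
time: 0.82
position: [327.6, -349.2, 246.2]
ee_rot: [-0.0, 0.984, -0.18, -0.0]
contact_force: [1.3, -1.1, 0.3]
finger_gap: 1.002
t 0.82 pos [ 327.6 -349.2  246.2] ang -20.73 F [ 1.3 -1.1  0.3] gap 1.002
shift m [ 0.0683 -0.1597  0.0013] turn -46.7
```

```bash
python3 -m inch '0.01 -0.022 0 -6.5 70; 0.02 -0.045 0 -13 70; 0.03 -0.067 0 -19.5 70; 0.04 -0.09 0 -26 70; 0.05 -0.113 0 -32.5 70; 0.06 -0.137 0 -39 70; 0.068 -0.16 0 -46 70; 0.068 -0.16 0 -46.7 70'
python3 -m inch '0 0 0 0 70' >/dev/null; python3 go.py; python3 -c "
from h import *
snap('wrist','w1')
print(proj('w1',(448,-224,184)),proj('w1',(448,-224,165)))"
```

```text
time: 1.48
position: [449.6, -223.1, 246.1]
ee_rot: [-0.001, 0.974, 0.227, 0.0]
contact_force: [-0.4, -0.5, 0.1]
finger_gap: 0.694
t 1.57 pos [ 448.2 -225.   246. ] ang 25.77 F [ 0.  -0.9 -1. ] gap 0.699
[330.56220052 256.0863582 ] [330.42723908 246.96369609]
```

View pics/w1.png

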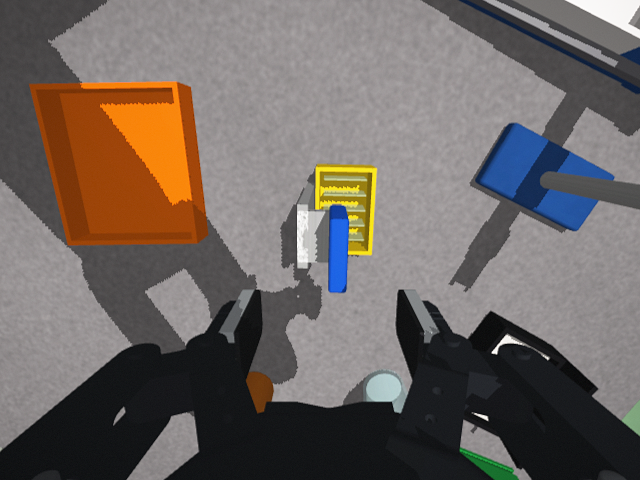

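The wrist view shows the blue block upright at u 330–347, v 205–292, so the yaw is aligned, and its centre is at about (338.5,248). I'll triangulate its height against the other views and check the centring.

```bash
python3 - <<'E'
from h import *
im=cv2.imread("pics/w1.png"); hsv=cv2.cvtColor(im,cv2.COLOR_BGR2HSV)
m=cv2.inRange(hsv,(105,150,120),(125,255,255)); m[:, :300]=0;m[:,380:]=0
n,l,s,c=cv2.connectedComponentsWithStats(m);i=1+s[1:,4].argmax();print(s[i],c[i],cv2.minAreaRect(np.argwhere(l==i)[:,::-1].astype(np.float32)))
for v in(215,235,255,275,288): print(v,np.where(l[v]==i)[0][[0,-1]])
print(tri(("w1",(338.5,249)),("scene0",(246,267.7)),("top0",(375.2,248.6))))
P=onz("w1",(338.5,249),184);print(P)
for a in((338,210),(338,290)):print(onz("w1",a,184))
print(proj("scene0",P),proj("top0",P))
E
python3 go.py 448 -224 148
```

```text
[ 329  205   20   88 1542] [337.99740597 248.90531777] ((338.034912109375, 248.5568389892578), (18.616865158081055, 86.82935333251953), 2.12109637260437)
215 [331 346]
235 [330 347]
255 [329 347]
275 [329 346]
288 [329 345]
(array([ 450.03498976, -219.46982857,  185.53442678]), [2.2, 3.3, 5.4])
[ 450.42936105 -217.63177682  184.        ]
[ 439.22133835 -195.53515899  184.        ]
[ 462.45671345 -242.81229845  184.        ]
[245.34877896 268.30329606] [372.70500845 247.99824916]
t 1.62 pos [ 447.7 -225.7  246.1] ang 25.61 F [-0.4 -0.1  0.9] gap 0.7
shift m [ 0.001  -0.0014  0.0981] turn
```

```bash
python3 go.py 450.2 -218 146 24.8
```

```text
t 1.62 pos [ 447.7 -225.7  246.1] ang 25.61 F [-0.4 -0.1  0.9] gap 0.7
shift m [ 0.0056 -0.0058  0.1001] turn 0.8
```

```bash
python3 -m inch '0.0056 -0.0058 0 0.8 70; 0.0056 -0.0058 0.03 0.8 70; 0.0056 -0.0058 0.06 0.8 70; 0.0056 -0.0058 0.09 0.8 70; 0.0056 -0.0058 0.1 0.8 70; 0.0056 -0.0058 0.1 0.8 70'
python3 -m inch '0 0 0 0 0; 0 0 0 0 0; 0 0 0 0 0; 0 0 0 0 0; 0 0 0 0 0; 0 0 0 0 0; 0 0 0 0 0' 50; python3 go.py
```

```text
time: 2.12
position: [449.0, -218.2, 144.3]
ee_rot: [-0.001, 0.977, 0.214, -0.001]
contact_force: [0.5, -0.1, -0.1]
finger_gap: 0.703
time: 2.7
position: [451.0, -218.5, 147.7]
ee_rot: [0.001, 0.977, 0.215, 0.001]
contact_force: [0.7, 0.5, 6.7]
finger_gap: 0.135
t 2.7 pos [ 451.  -218.5  147.7] ang 24.84 F [0.7 0.5 6.7] gap 0.135
```

```bash
python3 -m inch '0 0 -0.02 0 0; 0 0 -0.05 0 0; 0 0 -0.08 0 0; 0 0 -0.11 0 0; 0 0 -0.14 0 0; 0 0 -0.14 0 0'; python3 go.py 540 72 287 -0.9
```

```text
time: 3.2
position: [451.3, -218.8, 292.5]
ee_rot: [0.003, 0.977, 0.215, 0.003]
contact_force: [1.1, -0.5, -2.7]
finger_gap: 0.138
t 3.2 pos [ 451.3 -218.8  292.5] ang 24.84 F [ 1.1 -0.5 -2.7] gap 0.138
shift m [ 0.2026 -0.2267  0.0048] turn 25.7
```

```bash
python3 -m inch '0.02 -0.023 0 3 0; 0.045 -0.05 0 6 0; 0.07 -0.078 0 10 0; 0.096 -0.107 0 14 0; 0.122 -0.136 0 18 0; 0.15 -0.168 0 21 0; 0.178 -0.199 0 24 0; 0.2026 -0.2267 0 25.7 0'
python3 -m inch '0 0 0 0 0; 0 0 0 0 0; 0 0 0 0 0'; python3 go.py; python3 - <<'E'
from h import *
import numpy as np
for n in("scene","top","wrist"): snap(n,n+"2")
s=cv2.imread("pics/scene2.png");t=cv2.imread("pics/top2.png");w=cv2.imread("pics/wrist2.png")
c=lambda a,x,y,w,h,k:cv2.resize(a[y:y+h,x:x+w],None,fx=k,fy=k,interpolation=cv2.INTER_CUBIC)
o=np.zeros((600,800,3),np.uint8)
o[0:360,0:480]=c(w,0,0,640,480,.75)
o[0:360,480:800]=c(s,310,170,160,180,2)
o[360:600,0:800]=c(t,170,160,200,60,4)
cv2.imwrite("pics/c2.png",o)
E
```

```text
time: 3.87
position: [539.0, 75.1, 286.1]
ee_rot: [-0.0, 1.0, -0.009, -0.0]
contact_force: [1.1, 0.2, -4.2]
finger_gap: 0.132
time: 4.12
position: [538.7, 72.5, 285.9]
ee_rot: [0.0, 1.0, -0.007, -0.0]
contact_force: [-0.6, 0.1, -3.6]
finger_gap: 0.128
t 4.12 pos [538.7  72.5 285.9] ang -0.81 F [-0.6  0.1 -3.6] gap 0.128
```

View pics/c2.png

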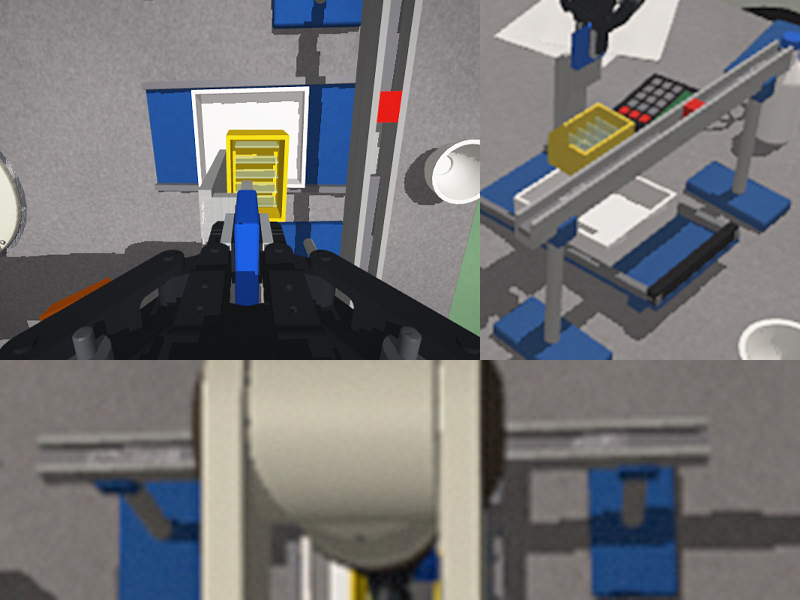

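The wrist view shows the red stop at about (504–536, 122–163) px with the rail to the right of the basket. The basket hangs straight and clear of everything. I'll take the stop's corners for the groove line.

```bash
python3 - <<'E'
from h import *
def red(fn,box):
    im=cv2.cvtColor(cv2.imread(f"pics/{fn}.png"),cv2.COLOR_BGR2HSV)
    m=cv2.inRange(im,(0,150,90),(8,255,255))|cv2.inRange(im,(172,150,90),(180,255,255))
    k=np.zeros_like(m);x,y,w,h=box;k[y:y+h,x:x+w]=m[y:y+h,x:x+w]
    n,l,s,c=cv2.connectedComponentsWithStats(k);i=1+s[1:,4].argmax()
    pts=np.argwhere(l==i)[:,::-1].astype(np.float32)
    return c[i],cv2.boxPoints(cv2.minAreaRect(pts)),l==i
c,b,m=red("wrist2",(480,80,90,120)); print("wrist",c,b.tolist())
for q in b: print(np.round(onz("wrist2",q+.0,232),1))
C=onz("wrist2",c,232);print("C",C)
c2,_,_=red("scene2",(390,200,50,50)); c3,_,_=red("top0",(235,170,30,25))
print(c2,c3,onz("top0",c3,232),tri(("wrist2",c),("scene2",c2),("top0",c3)),proj("scene2",C),proj("top0",C))
g=cv2.cvtColor(cv2.imread("pics/wrist2.png"),cv2.COLOR_BGR2GRAY)
for v in(100,180,260,320): print(v,[(u,int(g[v,u])) for u in range(440,570,3)])
E
```

```text
wrist [518.73996656 141.69899666] [[501.8395690917969, 162.86346435546875], [507.1501159667969, 117.72354125976562], [535.6961669921875, 121.0819091796875], [530.3856201171875, 166.22183227539062]]
[635.8 128.5 232. ]
[635.7 152.3 232. ]
[651.3 150.3 232. ]
[652.  126.4 232. ]
C [643.66686844 139.72029632 232.        ]
[415.68181818 222.77272727] [246.58974359 181.05128205] [644.34233315 138.21545959 232.        ] (array([644.30390537, 138.49480691, 229.5343358 ]), [1.3, 1.8, 0.8]) [416.66750092 221.43104981] [246.06202675 181.29152639]
100 [(440, 151), (443, 149), (446, 153), (449, 149), (452, 146), (455, 147), (458, 151), (461, 154), (464, 149), (467, 148), (470, 151), (473, 152), (476, 76), (479, 78), (482, 77), (485, 79), (488, 82), (491, 79), (494, 79), (497, 81), (500, 180), (503, 188), (506, 188), (509, 161), (512, 134), (515, 133), (518, 132), (521, 133), (524, 79), (527, 78), (530, 80), (533, 77), (536, 79), (539, 138), (542, 183), (545, 183), (548, 180), (551, 145), (554, 141), (557, 138), (560, 145), (563, 143), (566, 142), (569, 140)]
180 [(440, 81), (443, 80), (446, 81),
[... 793 characters left out ...]
 (524, 194), (527, 147), (530, 147), (533, 150), (536, 154), (539, 149), (542, 151), (545, 71), (548, 75), (551, 73), (554, 76), (557, 74), (560, 75), (563, 75), (566, 77), (569, 76)]
320 [(440, 78), (443, 79), (446, 82), (449, 79), (452, 79), (455, 80), (458, 78), (461, 80), (464, 77), (467, 81), (470, 80), (473, 81), (476, 184), (479, 192), (482, 194), (485, 131), (488, 131), (491, 132), (494, 131), (497, 88), (500, 80), (503, 79), (506, 78), (509, 187), (512, 190), (515, 191), (518, 151), (521, 147), (524, 150), (527, 146), (530, 151), (533, 152), (536, 152), (539, 153), (542, 147), (545, 151), (548, 154), (551, 150), (554, 141), (557, 146), (560, 146), (563, 146), (566, 151), (569, 151)]
```

```bash
python3 - <<'E'
from h import *
P=[onz("wrist2",q,232) for q in((524.3,100),(514.2,180),(504.8,260),(496,320))]
for p in P: print(np.round(p,1))
E
python3 go.py 643 80 287 -1
```

```text
[643.6 161.1 232. ]
[644.  118.8 232. ]
[644.9  70.7 232. ]
[644.5  29.9 232. ]
t 4.27 pos [538.8  71.5 286.4] ang -0.94 F [-0.4 -0.3 -3.5] gap 0.134
shift m [ 0.1041 -0.0102 -0.0006] turn 0.1
```

```bash
python3 -m inch '0.02 0 0 0 0; 0.04 0 0 0 0; 0.06 0 0 0 0; 0.08 0 0 0 0; 0.095 0 0 0 0; 0.1055 0 0 0 0; 0.1055 0 0 0 0; 0.1055 0 0 0 0'; python3 go.py 644.3 72 262
python3 - <<'E'
from h import *
for n in("scene","wrist"): snap(n,n+"3")
s=cv2.imread("pics/scene3.png");w=cv2.imread("pics/wrist3.png")
c=lambda a,x,y,w,h,k:cv2.resize(a[y:y+h,x:x+w],None,fx=k,fy=k,interpolation=cv2.INTER_CUBIC)
o=np.zeros((480,800,3),np.uint8)
o[:,0:400]=c(s,330,170,100,120,4)
o[:,400:800]=c(w,220,60,200,240,2)
cv2.imwrite("pics/c3.png",o)
E
```

```text
time: 4.93
position: [644.5, 69.9, 285.9]
ee_rot: [-0.0, 1.0, -0.008, -0.0]
contact_force: [-0.3, -0.6, -3.8]
finger_gap: 0.135
t 4.93 pos [644.5  69.9 285.9] ang -0.94 F [-0.3 -0.6 -3.8] gap 0.135
shift m [-0.0002 -0.0021  0.0239] turn
```

View pics/c3.png

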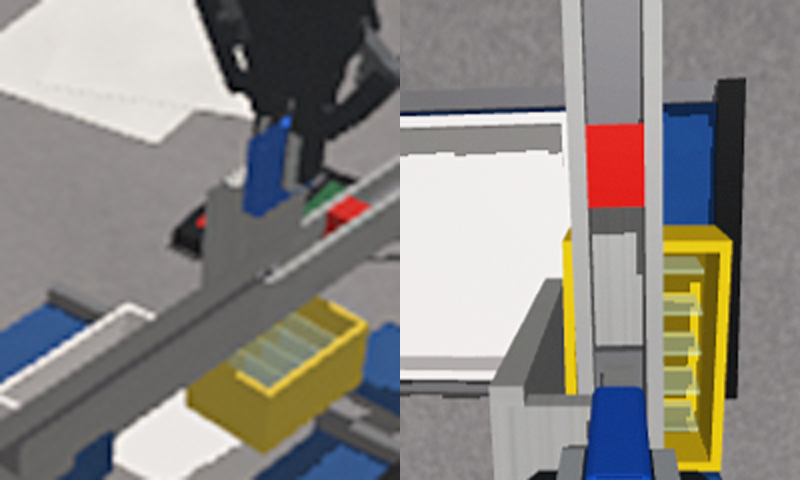

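The tongue and grip line up with the groove: it spans crop x 585–645, with the blue at 590–640. The rail runs between the rim and the bight, and the lighter seat is visible just before the red stop. Lowering now.

```bash
python3 -m inch '0 0 0.008 0 0; 0 0 0.014 0 0; 0 0 0.018 0 0; 0 0 0.021 0 0; 0 0 0.021 0 0'
python3 -m inch '0 0 0.001 0 0; 0 0 0.002 0 0;0 0 0.003 0 0; 0 0 0.003 0 0'; python3 go.py
```

```text
time: 5.45
position: [644.1, 71.1, 264.4]
ee_rot: [-0.0, 1.0, -0.007, -0.001]
contact_force: [-0.2, -0.0, -3.4]
finger_gap: 0.129
time: 5.78
position: [644.4, 71.1, 262.2]
ee_rot: [-0.0, 1.0, -0.008, -0.0]
contact_force: [0.3, 0.4, -4.3]
finger_gap: 0.137
t 5.78 pos [644.4  71.1 262.2] ang -0.86 F [ 0.3  0.4 -4.3] gap 0.137
```

```bash
python3 -m inch '0 -0.004 0 0 0; 0 -0.008 0 0 0;0 -0.012 0 0 0; 0 -0.016 0 0 0; 0 -0.02 0 0 0; 0 -0.024 0 0 0; 0 -0.027 0 0 0; 0 -0.027 0 0 0'
python3 -m inch '0 -0.002 0 0 0; 0 -0.004 0 0 0;0 -0.006 0 0 0; 0 -0.006 0 0 0'
python3 -m inch '0 -0.001 0 0 0; 0 -0.002 0 0 0;0 -0.003 0 0 0; 0 -0.003 0 0 0';python3 go.py
```

```text
time: 6.45
position: [644.8, 98.8, 262.3]
ee_rot: [-0.0, 1.0, -0.007, -0.0]
contact_force: [-0.8, 0.3, -4.1]
finger_gap: 0.13
time: 6.78
position: [644.9, 104.4, 262.3]
ee_rot: [-0.0, 1.0, -0.007, -0.0]
contact_force: [-0.1, -0.7, -2.4]
finger_gap: 0.134
time: 7.12
position: [645.0, 107.2, 262.4]
ee_rot: [-0.0, 1.0, -0.008, 0.0]
contact_force: [-0.7, 0.1, -4.7]
finger_gap: 0.13
t 7.12 pos [645.  107.2 262.4] ang -0.86 F [-0.7  0.1 -4.7] gap 0.13
```

```bash
for i in 1 2 3; do python3 -m inch '0 -0.001 0 0 0; 0 -0.002 0 0 0; 0 -0.002 0 0 0' | grep -E 'position|contact'; done
```

```text
position: [645.0, 109.2, 262.3]
contact_force: [0.2, -0.2, -4.0]
position: [645.0, 111.2, 262.4]
contact_force: [-1.1, -1.2, -3.1]
position: [645.1, 112.4, 262.5]
contact_force: [-0.9, -6.6, -1.9]
```

The tongue meets the stop at y≈112. I'll back off 2.5 mm and lower into the seat.

```bash
python3 -m inch '0 0.002 0 0 0; 0 0.003 0 0 0; 0 0.003 0.002 0 0; 0 0.003 0.004 0 0; 0 0.003 0.006 0 0; 0 0.003 0.007 0 0; 0 0.003 0.007 0 0' | grep -E 'position|contact'
for i in 1 2 ; do python3 -m inch '0 0 0.001 0 0; 0 0 0.0015 0 0; 0 0 0.0015 0 0' | grep -E 'position|contact'; done
```

```text
position: [644.9, 110.1, 254.9]
contact_force: [-0.2, 0.1, -4.3]
position: [645.0, 110.1, 253.7]
contact_force: [0.6, 0.1, -3.7]
position: [645.1, 110.1, 253.1]
contact_force: [-1.4, 1.3, 3.6]
```

```bash
python3 -m inch '0 0 -0.0005 0 10; 0 0 -0.0005 0 16; 0 0 -0.0005 0 22; 0 0 -0.0005 0 30; 0 0 -0.0005 0 45; 0 0 -0.0005 0 45; 0 0 -0.0005 0 45'
python3 -m inch '0 0 -0.01 0 45; 0 0 -0.025 0 45; 0 0 -0.045 0 45; 0 0 -0.07 0 45; 0 0 -0.1 0 45; 0 0 -0.1 0 45'
python3 - <<'E'
from h import *
for n in("scene","wrist"): snap(n,n+"4")
s=cv2.imread("pics/scene4.png");w=cv2.imread("pics/wrist4.png")
c=lambda a,x,y,w,h,k:cv2.resize(a[y:y+h,x:x+w],None,fx=k,fy=k,interpolation=cv2.INTER_CUBIC)
o=np.zeros((480,800,3),np.uint8)
o[:,0:400]=c(s,340,170,100,120,4)
o[:,400:800]=c(w,220,60,200,240,2)
cv2.imwrite("pics/c4.png",o)
E
```

```text
time: 9.53
position: [645.0, 110.0, 252.8]
ee_rot: [-0.0, 1.0, -0.008, 0.0]
contact_force: [-0.2, 0.8, 0.3]
finger_gap: 0.447
time: 10.03
position: [645.5, 110.1, 359.7]
ee_rot: [-0.0, 1.0, -0.008, 0.004]
contact_force: [-0.0, -0.9, 0.5]
finger_gap: 0.452
```

View pics/c4.png

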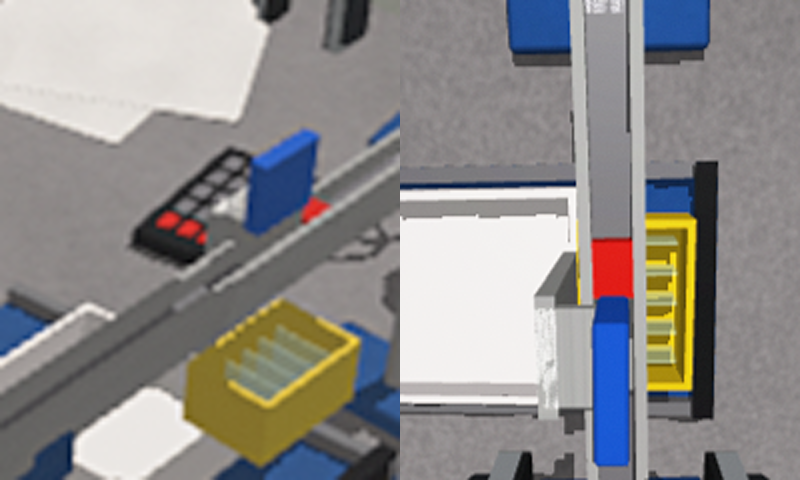

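The basket hangs seated against the stop (crop: blue block directly before the red, the tongue down in the groove). Now I'll go back over the ramp's low side and turn the jaws along y for a two-finger push.

```bash
python3 -m inch '-0.015 0.001 0 -7 45; -0.04 0.004 0 -14 45; -0.07 0.007 0 -21 45; -0.105 0.01 0 -28 45; -0.14 0.013 0 -35 45; -0.175 0.016 0 -42 45; -0.21 0.019 0 -49 45; -0.24 0.022 0 -56 45' | grep -E 'position'
python3 -m inch '0 0 0 -7 50; 0 0 0.015 -14 50; 0 0 0.03 -21 50; 0 0 0.05 -28 50; 0 0 0.07 -35 50; 0 0 0.09 -35 50; 0 0 0.1 -35 50;0 0 0.1 -35 50' | grep position; python3 go.py 400 88 120 90
python3 - <<'E'
from h import *
snap("wrist","w5")
for p in((457,18,51),(457,160,51),(457,88,34)): print(proj("w5",p))
E
```

```text
position: [402.3, 91.6, 352.2]
position: [403.8, 91.6, 250.7]
t 11.47 pos [403.8  91.6 250.7] ang 90.07 F [-0.3 -0.2  0.6] gap 0.501
shift m [-0.0036 -0.0033  0.1307] turn 0.1
[259.51305982 263.19879421]
[393.67582512 263.23332242]
[325.78011531 257.91349962]
```

View pics/w5.png

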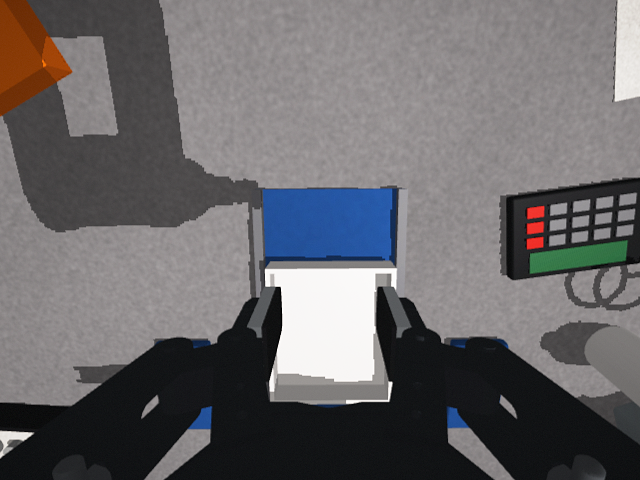

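The tray's near rim is at v≈262, u 265–397, so near x≈457 and centre y≈92. The ramp is clear in front of it, so I'll descend there.

```bash
python3 -m inch '0 -0 0.03 0 50; 0 0 0.065 0 50; 0 0 0.1 0 50; 0 0 0.135 0 50; 0 0 0.17 0 50; 0 0 0.2 0 50; 0 0 0.222 0 50; 0 0 0.222 0 50'
python3 -m inch '0 0 0 0 50;0 0 0 0 50'; python3 go.py 440 92 30.2
```

```text
time: 12.18
position: [403.3, 91.6, 28.3]
ee_rot: [-0.002, 0.707, 0.708, -0.002]
contact_force: [-1.3, 0.3, -0.7]
finger_gap: 0.504
time: 12.35
position: [406.0, 91.7, 32.8]
ee_rot: [0.001, 0.706, 0.708, 0.001]
contact_force: [0.6, 0.2, 1.4]
finger_gap: 0.504
t 12.35 pos [406.   91.7  32.8] ang 90.12 F [0.6 0.2 1.4] gap 0.504
shift m [0.0002 0.034  0.0027] turn
```

```bash
python3 -m inch '0 0.006 0 0 50; 0 0.014 -0.001 0 50; 0 0.022 -0.002 0 50; 0 0.028 -0.003 0 50; 0 0.034 -0.003 0 50; 0 0.038 -0.003 0 50; 0 0.041 -0.003 0 50; 0 0.044 -0.004 0 50'
python3 -m inch '0 0.003 -0.0003 0 50; 0 0.006 -0.0006 0 50; 0 0.009 -0.001 0 50; 0 0.012 -0.0013 0 50; 0 0.015 -0.0016 0 50; 0 0.018 -0.002 0 50; 0 0.021 -0.0022 0 50; 0 0.024 -0.0025 0 50'
```

```text
time: 13.02
position: [448.8, 91.8, 34.6]
ee_rot: [-0.0, 0.706, 0.708, -0.0]
contact_force: [-0.6, 0.1, 0.2]
finger_gap: 0.501
time: 13.68
position: [472.9, 91.8, 37.3]
ee_rot: [-0.0, 0.706, 0.708, -0.0]
contact_force: [-3.9, -0.5, 1.1]
finger_gap: 0.502
```

```bash
python3 -m inch '0 0.004 0 0 50; 0 0.008 0 0 50; 0 0.012 0 0 50; 0 0.016 0 0 50; 0 0.02 0 0 50; 0 0.024 0 0 50; 0 0.027 0 0 50; 0 0.03 -0.0005 0 50'
python3 -m inch '0 0.002 0 0 50; 0 0.004 -0.0004 0 50; 0 0.006 -0.0006 0 50; 0 0.008 -0.0008 0 50; 0 0.01 -0.001 0 50; 0 0.012 -0.001 0 50; 0 0.012 -0.001 0 50'
python3 - <<'E'
from h import *
for n in("scene","wrist"): snap(n,n+"6")
s=cv2.imread("pics/scene6.png");w=cv2.imread("pics/wrist6.png")
c=lambda a,x,y,w,h,k:cv2.resize(a[y:y+h,x:x+w],None,fx=k,fy=k,interpolation=cv2.INTER_CUBIC)
o=np.zeros((480,800,3),np.uint8)
o[:,0:480]=c(s,300,180,160,160,3)
o[:240,480:800]=c(w,0,0,640,480,.5)
cv2.imwrite("pics/c6.png",o)
E
```

```text
time: 14.35
position: [502.6, 92.0, 37.9]
ee_rot: [-0.0, 0.706, 0.708, -0.0]
contact_force: [-6.0, -0.0, 3.6]
finger_gap: 0.501
time: 14.93
position: [514.8, 92.0, 39.0]
ee_rot: [-0.0, 0.706, 0.708, -0.0]
contact_force: [-6.0, 0.7, 4.3]
finger_gap: 0.5
```

View pics/c6.png

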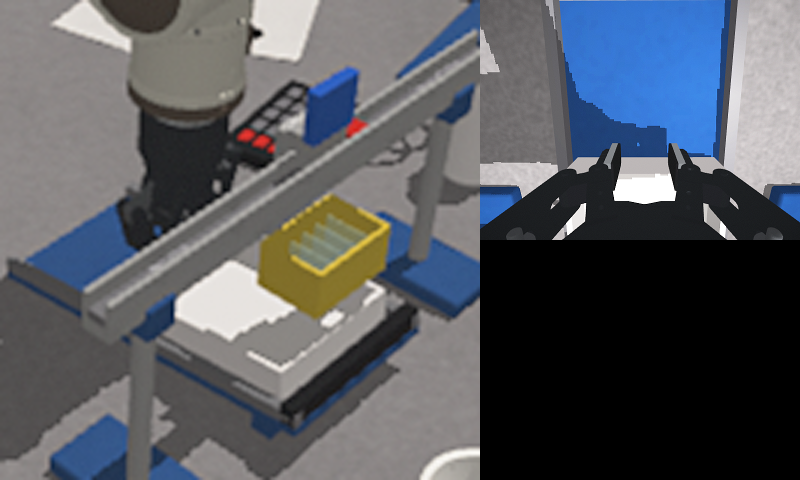

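The tray is straight and within about a centimetre of the black stop. I'll push on gently until the force rises.

```bash
python3 -m inch '0 0.002 0 0 50; 0 0.004 -0.0004 0 50; 0 0.006 -0.0006 0 50; 0 0.006 -0.0006 0 50' | grep -E 'posi|cont'
for i in 1 2 3; do python3 -m inch '0 0.001 0 0 50; 0 0.002 0 0 50; 0 0.002 0 0 50'| grep -E 'posi|cont' ; done
```

```text
position: [521.0, 92.0, 39.7]
contact_force: [-5.2, -0.1, 3.1]
position: [522.6, 92.0, 39.6]
contact_force: [-8.7, -0.6, 8.1]
position: [524.4, 92.0, 39.7]
contact_force: [-11.1, -0.3, 7.3]
position: [524.7, 92.0, 39.6]
contact_force: [-29.2, -0.5, 22.2]
```

The force jumped to 29 N with no more motion, so the tray is against the stop. I'll back away, rise and check.

```bash
python3 -m inch '0 -0.002 0 0 50; 0 -0.006 0 0 50; 0 -0.012 0 0 50; 0 -0.025 0 0 50; 0 -0.045 0 0 50; 0 -0.07 0 0 50; 0 -0.09 -0.01 0 50; 0 -0.1 -0.03 0 50' | grep -E 'posi|cont'
python3 -m inch '0 -0.01 -0.04 0 50; 0 -0.02 -0.08 0 50; 0 -0.02 -0.12 0 50; 0 -0.02 -0.16 0 50; 0 -0.02 -0.2 0 50; 0 -0.02 -0.23 0 50;0 -0.02 -0.23 0 50;0 -0.02 -0.23 0 50'
python3 - <<'E'
from h import *
for n in("scene","top","wrist"): snap(n,n+"7")
s=cv2.imread("pics/scene7.png");t=cv2.imread("pics/top7.png");w=cv2.imread("pics/wrist7.png")
c=lambda a,x,y,w,h,k:cv2.resize(a[y:y+h,x:x+w],None,fx=k,fy=k,interpolation=cv2.INTER_CUBIC)
o=np.zeros((600,800,3),np.uint8)
o[:480,0:480]=c(s,300,180,160,160,3)
o[:240,480:800]=c(w,0,0,640,480,.5)
o[240:600,480:800]=c(t,230,160,80,90,4)
cv2.imwrite("pics/c7.png",o)
# bystander change, top view
d=cv2.absdiff(cv2.imread("pics/top0.png"),t).max(2)
for n,(u,v) in dict(bottle=(457,250),beaker=(430,201),calc=(180,268),case=(400,169),wash=(150,215),otray=(392,322)).items(): print(n,d[v-12:v+12,u-12:u+12].mean().round(1))
E
```

```text
position: [423.4, 91.7, 67.8]
contact_force: [0.5, -0.6, 0.6]
time: 17.45
position: [407.1, 91.7, 300.8]
ee_rot: [0.001, 0.706, 0.708, 0.001]
contact_force: [-0.1, -0.8, -0.5]
finger_gap: 0.5
bottle 6.0
beaker 5.5
calc 4.8
case 7.2
wash 5.7
otray 70.6
```

View pics/c7.png

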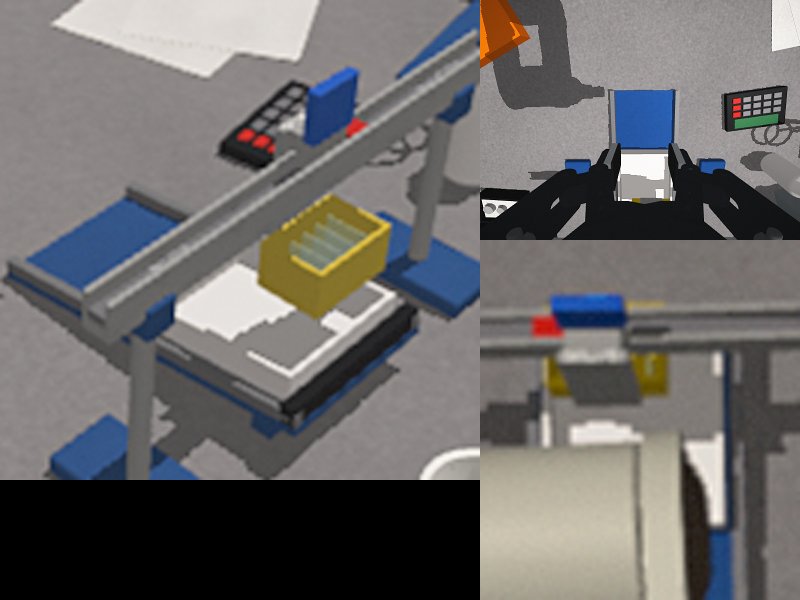

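The tray's far wall lies flush behind the black stop. The basket hangs level, next to the red stop and over the tray, and nothing else has shifted. The orange tray's pixel change is where the arm covers or uncovers it. Handing in.

```bash
python3 go.py; python3 -c "
from bench import ticket; print(ticket.job_done())"
```

```text
t 17.6 pos [406.4  91.6 298.3] ang 90.13 F [ 0.2 -0.1 -0.8] gap 0.501
the job is handed in; nothing more can be done
None
```

The yellow basket is hanging on the rail in its seat, and the white tray is resting against the top stop under it. I handed the job in at 17.6 s of robot time.

- **Basket:** I moved the hook over the lip from the robot's side, lowered it close to the runner floor and slid it toward +y until it met the red stop at about 6.6 N. I then backed off about 2 mm and lowered it about 9 mm to the seat floor, which matches the 8 mm seat depth. After I let go, the pictures show it level and beside the stop.
- **Tray:** I pushed it up the ramp with two fingers until the push force jumped to 29 N with no further motion. The last picture shows its far wall against the black stop.
- **Other things on the bench:** The five bystanders look unchanged in the top view. That check was inconclusive for the orange tray: its pixels did change, but the arm was moving in and out of view there. The robot never went near it.
- **Disagreement in the measurements:** Two views gave the rail's angle as −0.9° and about +0.5°. The hook cleared the groove anyway, so I did not measure it again.

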